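Sweep the clamp nuts off the printing board

ROBOT

A 7-joint arm with a two-finger parallel gripper is mounted at the origin on the work surface. World frame = base frame: x ahead of the robot, y to its left, z up, the work surface at z = 0. Lengths are in m, angles in rad, forces in N, time in s.
With the tool pointing down it reaches from about 0.4 to 0.85 m from the base axis. Payload 4.5 kg.
Tool frame: the origin (TCP) lies midway between the tips of the shut fingers; the grasp point (between the pads) lies 19 mm behind it; z points along the fingers, y is the direction in which the jaws open and shut (so a half turn about z gives the same grasp; the last joint's range is limited). The gripper opens to 88 mm and grips with 3 to 60 N. Pads are 18 mm wide; open, the fingers measure 123 mm over their backs; the gripper's body (75 mm by 187 mm) begins 45 mm behind the grasp point.
Start: joints at [1.344, 0.689, -0.195, 1.565, 0.157, 0.902, -0.215], TCP at [0.161, -0.604, 0.204] pointing down, gripper open.
Joint ranges: [-3.01, 3.01], [-0.46, 2.08], [-1.47, 1.51], [0.13, 2.56], [-1, 4.14], [0.04, 2.09], [-2.66, 2.66]. Speed limits (rad/s): [2.57, 2.57, 3.14, 3.14, 3.14, 3.14, 3.14].

INTERFACE

Orientations are given as a unit quaternion [x, y, z, w].
In Python, from plant import r gives the robot as it stands.
- The arm moves only by the tool play_rows, never from a script. Its argument "targets" is a list of rows, each an object of numbers: "jaw": the closure, from 0 (fully open) to 1 (shut); "dx", "dy", "dz": the shift along the tool's x, y, z in m; "yaw": the turn about the tool's z in rad. A call has exactly 5 rows; each row shifts and turns the pose as measured when the row begins, along the tool's axes as they then stand; what a row does not reach is not made up. A row lasts 1/10 s, in which the tool goes at most 50 mm and 8.59 degrees, less where a joint would pass 70% of its speed; a pose out of reach is approached as far as the arm can. A call with a gripper value outside its range is refused whole. The fingers move at their own pace and stop on an object; "squeeze" is the grip in N (left out, the last holds). Time passes only in rows, so rows that do not move let the fingers close, or fill a call up. It gives the time, the measured TCP pose, the force and the opening at its end, in the units of the state.
- r.get_state(): the state, without advancing time (a new reading comes with each control period).
- r.snapshot(name): name is "side" or "top"; returns a dict with "frame" (400x640x3 uint8, red, green, blue), "z_map" (400x640 float32, m along the optical axis (not along the pixel's ray), 0 where there is no reading), "mtx" (3x3 intrinsics, pixels), "dist_coeffs" ([k1, k2, p1, p2, k3] as OpenCV has them; the pictures are not rectified), "position" and "orientation" of the camera in the world. Camera axes: x right, y up, looking along -z (the intrinsics and any distortion apply to the point x, -y, -z); pixel columns grow to the right and rows downward; lengths in m; the calibration is good to about 2 mm. A picture is of the moment at which its call begins.
- r.finish_job(): hands the job in, once; it reports no verdict.
The state is a dict: "clock": time; "q": joint angles; "qd": joint speeds; "joint_torque": joint torques, N m; "tool_pos": TCP position; "eef_rot": TCP orientation; "contact_force": force on the tool from outside, world axes, zero at the start; "moment": the same for the moment, N m; "opening": opening from 0.0 (shut) to 1.0 (fully open).
Only numpy, scipy, OpenCV 4.12 (cv2) and the standard library are available. Lean on these libraries where they do the work, as an engineer would, in place of code of your own. Each camera call takes 0.05 s, during which the arm holds its last target.

TASK

Clear the white printing board for the next print: with closed fingers, sweep the three steel nuts across the board and off its edge into the metal tray that stands against its side. Only push the nuts along the board, do not pick them up, and leave the ink pot and the tape roll where they stand.

Things in the scene. Friction and masses are not known exactly. Their poses are not given: they have to be found in the camera images.
- board: White laminated printing board, a fixed slab 380 (its x) by 340 (its y) mm, flat top 36 mm above its origin, no raised rim. Origin: centre of its underside, on the table. The tray stands against one of its two y edges (y = +170 or -170 mm in the board's frame; which one differs from run to run), the paper stack against the other. A few flat spots of dried ink on it are only marks.
- tray: Fixed open-topped plain steel tray, 260 (its x) by 110 (its y) by 34 mm high, walls and floor 5 mm thick, inside 250 by 100 mm. Its axes are parallel to the board's. It stands 1 mm from the board's side; its rim is 2 mm lower than the board's top, so that things pushed over the edge fall in. Origin: centre of its underside, on the table.
- paper_stack: Squared stack of paper and card, fixed, 260 (x) by 110 (y) by 30 mm high, against the board's other side. Axes parallel to the board's. Origin: centre of its underside. Not a tray.
- nut1_center (a point): One of three alike loose dark steel hexagon nuts lying flat on the board, 30 mm across flats, 34.6 mm across corners, 16 mm high, 17 mm hole, about 60 g. The point is its centre, half-way up; z is the nut's own axis.
- nut2_center (a point): One of three alike loose dark steel hexagon nuts lying flat on the board, 30 mm across flats, 34.6 mm across corners, 16 mm high, 17 mm hole, about 60 g. The point is its centre, half-way up; z is the nut's own axis.
- nut3_center (a point): One of three alike loose dark steel hexagon nuts lying flat on the board, 30 mm across flats, 34.6 mm across corners, 16 mm high, 17 mm hole, about 60 g. The point is its centre, half-way up; z is the nut's own axis.
- ink_pot: Loose round lidded ink pot, grey with a white lid, 56 mm diameter, 58 mm high, standing on the board near its far (+x) edge. Origin: centre of its underside. Leave alone.
- tape_roll: Loose roll of brown tape lying flat on the board near its far (+x) edge, 92 mm outer and 56 mm inner diameter, 30 mm high. Origin: centre of its underside. Leave alone.

How it is judged:
At the end, for the whole second after the job is handed in: All three nuts lie at rest inside the tray: each centre within the tray's inner walls and no more than 40 mm above its underside (6 mm above its rim) (x of nut1_center in the frame of tray between -0.125 and 0.125 m and y of nut1_center in the frame of tray between -0.05 and 0.05 m and z of nut1_center in the frame of tray between 0 and 0.04 m and linear speed of each of nut1, nut2, nut3 below 0.02 m/s and x of nut2_center in the frame of tray between -0.125 and 0.125 m and y of nut2_center in the frame of tray between -0.05 and 0.05 m and z of nut2_center in the frame of tray between 0 and 0.04 m and x of nut3_center in the frame of tray between -0.125 and 0.125 m and y of nut3_center in the frame of tray between -0.05 and 0.05 m and z of nut3_center in the frame of tray between 0 and 0.04 m); the robot touches nothing.
It fails at once if a nut was lifted off the board (its centre rose more than 18 mm) (z of any of nut1_center, nut2_center, nut3_center in the frame of board above 0.062 m).
It fails at once if the ink pot was moved by more than 15 mm (distance of ink_pot from where it was at the start of the episode above 0.015 m).
It fails at once if the tape roll was moved by more than 15 mm (distance of tape_roll from where it was at the start of the episode above 0.015 m).
It also fails if it takes over 58 s, if anything falls off the work surface, if the arm or the gripper's body presses on something with over 40 N, if the wrist force passes 120 N, or if a joint passes its speed limit or range.

## Working session

There is one attempt and no reset: what is moved stays moved. The work goes in short steps, Python scripts to look and compute and a tool call to move; the robot and the scene stay as the last step left them, time stands still between calls to the robot, and variables do not carry over. Pictures are saved under pics/ and viewed, and the job is handed in when it is done.

Besides the shell and the picture viewer there is one more tool, called by a JSON object that holds its "op" and its "data", one argument or row to a line. play_rows: Moves the arm, as the interface text tells. Its arguments: {"type":"object","properties":{"targets":{"type":"array"},"squeeze":{"type":"number"}},"required":["targets"]}

```bash
mkdir -p pics; ls; python3 - <<'E'
from plant import r
import cv2,numpy as np
for n in("top","side"):
    s=r.snapshot(n); cv2.imwrite(f"pics/{n}0.png",s["frame"][...,::-1]); np.savez(f"{n}0.npz",**{k:np.array(v) for k,v in s.items()})
    print(n,s["mtx"],s["dist_coeffs"],s["position"],s["orientation"])
st=r.get_state();print(st)
E
```

```text
pics
top [[420.1016975    0.         319.53069501]
 [  0.         420.1016975  204.29216594]
 [  0.           0.           1.        ]] [-0.01660923  0.          0.          0.          0.        ] [0.48765804 0.01344494 0.97095461] [ 0.0444952  -0.05156406 -0.69892645  0.71194322]
side [[370.93119522   0.         314.74194964]
 [  0.         370.93119522 193.15290569]
 [  0.           0.           1.        ]] [-0.0606748  0.         0.         0.         0.       ] [0.30160233 0.46779388 0.41977865] [-0.1430637   0.44253657  0.84934652 -0.249609  ]
{'clock': 0.1, 'q': array([ 1.34376439,  0.68988519, -0.19448436,  1.56621601,  0.15729254,
        0.90245848, -0.21511589]), 'qd': array([ 0.00148134, -0.00111796,  0.0010098 , -0.00337924, -0.00112682,
        0.00010611, -0.00034936]), 'joint_torque': array([-3.14087702e-03, -5.28508759e+01, -1.27159160e+00, -1.53839439e+01,
       -5.25990757e-02,  1.94317945e-03,  2.88869489e-05]), 'tool_pos': array([ 0.16096362, -0.60330004,  0.20370506]), 'eef_rot': array([ 9.91505931e-01,  1.30059079e-01, -1.65371519e-04, -7.72609134e-04]), 'contact_force': array([-0.00188276,  0.15355104, -0.43317526]), 'moment': array([-0.02012377,  0.0314574 , -0.03717684]), 'opening': 1.0008062670825628}
```

View pics/top0.png

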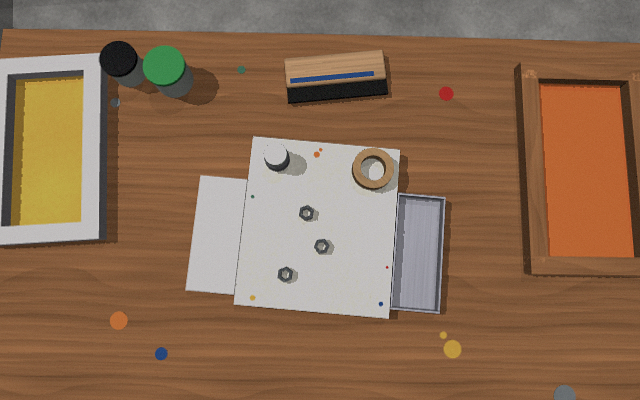

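View pics/side0.png

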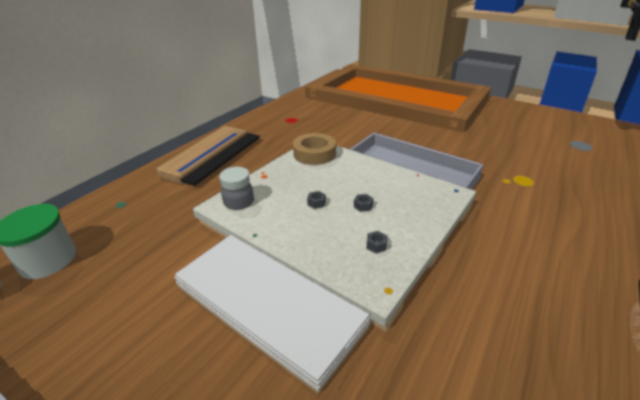

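The top view shows the tray on the right of the board (px ~418,253), the paper on the left, and nuts at (306,213), (322,246) and (286,274). The pot is at (277,157) and the tape at (373,168).

```bash
cat > h.py <<'E'
import numpy as np,cv2
from scipy.spatial.transform import Rotation as R
def ray(s,uv,z):
    uv=np.array(uv,float).reshape(-1,1,2)
    p=cv2.undistortPoints(uv,s["mtx"],s["dist_coeffs"]).reshape(-1,2)
    d=np.c_[p[:,0],-p[:,1],-np.ones(len(p))]
    d=R.from_quat(s["orientation"]).apply(d); c=s["position"]
    t=(z-c[2])/d[:,2]; return c+t[:,None]*d
def cloud(s):
    H,W=s["z_map"].shape; u,v=np.meshgrid(np.arange(W),np.arange(H))
    p=cv2.undistortPoints(np.stack([u,v],-1).reshape(-1,1,2).astype(float),s["mtx"],s["dist_coeffs"]).reshape(-1,2)
    z=s["z_map"].reshape(-1,1)
    P=np.c_[p[:,0],-p[:,1],-np.ones(len(p))]*z
    return (R.from_quat(s["orientation"]).apply(P)+s["position"]).reshape(H,W,3)
def nuts(s,region=None):
    f=s["frame"].astype(int); C=cloud(s); m=((f.max(2)<95)&(f.max(2)-f.min(2)<30)&(C[...,2]>0.012)&(C[...,2]<0.075)).astype(np.uint8)
    m=cv2.morphologyEx(m,cv2.MORPH_CLOSE,np.ones((5,5)))
    n,l,st,c=cv2.connectedComponentsWithStats(m)
    out=[]
    for i in range(1,n):
        if 40<st[i,4]<900: out.append((c[i].round(1),st[i],np.median(C[l==i],0).round(3)))
    return out
E
python3 - <<'E'
from h import *
for n in("top","side"):
    s=dict(np.load(f"{n}0.npz")); C=cloud(s)
    if n=="top":
        k=ray(s,[(253,136),(400,150),(389,318),(234,304)],.036);print("board",k.round(4))
        print(np.linalg.norm(np.diff(k,axis=0),axis=1))
        t=ray(s,[(398,195),(445,197),(439,313),(391,308)],.034);print("tray",t.round(4))
        print("board z",C[220:235,345:360,2].mean(),"table",C[350,400],"tray floor",C[250,418])
        print("pot,tape",ray(s,[(275,154)],.094),ray(s,[(373,168)],.066))
        print(ray(s,[(306,213),(322,246),(286,274)],.048))
    for o in nuts(s): print(n,*o)
E
```

```text
board [[ 0.7709  0.1607  0.036 ]
 [ 0.7449 -0.1771  0.036 ]
 [ 0.3691 -0.1502  0.036 ]
 [ 0.3933  0.1873  0.036 ]]
[0.33882897 0.37671488 0.33834358]
tray [[ 0.6406 -0.1721  0.034 ]
 [ 0.6381 -0.279   0.034 ]
 [ 0.3811 -0.2602  0.034 ]
 [ 0.3903 -0.155   0.034 ]]
board z 0.04412366495790378 table [ 0.29485382 -0.18112941 -0.00088064] tray floor [ 0.51838535 -0.22315816  0.00406465]
pot,tape [[0.71450078 0.10294728 0.094     ]] [[ 0.69453537 -0.11094719  0.066     ]]
[[ 0.59400054  0.03488161  0.048     ]
 [ 0.52199821 -0.00171365  0.048     ]
 [ 0.46012001  0.07529522  0.048     ]]
top [177.7  83.8] [154  63  38  33 444] [0.885 0.335 0.04 ]
top [582.8  81.3] [539  79  89   8 334] [ 0.929 -0.629  0.022]
top [279.9 164.7] [265 150  25  22 146] [0.695 0.092 0.065]
top [373.2 157.9] [363 156  19   7  51] [ 0.722 -0.114  0.05 ]
top [364.5 184.7] [352 173  30  17  62] [ 0.654 -0.091  0.052]
top [434.1 241.6] [397 193  49 121 413] [ 0.546 -0.264  0.022]
top [306.1 212.6] [299 206  15  15 131] [0.596 0.035 0.051]
top [321.4 245.9] [314 239  15  15 109] [ 0.522 -0.001  0.052]
top [284.8 273.9] [278 267  15  15 122] [0.46  0.078 0.051]
side [365.3 144.2] [356 136  18  16 112] [ 0.637 -0.24   0.022]
side [474.8 178.8] [469 170  12  18  46] [ 0.383 -0.223  0.021]
side [240.4 198.5] [223 184  31  25 449] [0.694 0.115 0.058]
side [316.4 199.7] [308 192  18  16 237] [0.591 0.04  0.05 ]
side [363.3 202.7] [354 195  19  16 249] [0.519 0.006 0.05 ]
side [ 59.7 239.8] [ 29 216  44  45 620] [0.88  0.339 0.045]
side [376.6 241.9] [367 232  20  21 334] [0.458 0.082 0.05 ]
```

Board yaw is about -0.074 rad and the tray is on the -y side. All three nuts' board-x values (0.023, -0.047, -0.116) fall within the tray's span of -0.165 to 0.085, so straight pushes along board -y will work. The measured sizes also match (380x340 mm, tray offset 0.226 m).

{"op": "play_rows", "data": {
  "targets": [
    {"jaw": 1,"dx": 0.045,"dy": 0,"dz": 0,"yaw": 0},
    {"jaw": 1,"dx": 0.045,"dy": 0,"dz": 0,"yaw": 0},
    {"jaw": 1,"dx": 0.045,"dy": 0,"dz": 0,"yaw": 0},
    {"jaw": 1,"dx": 0.045,"dy": 0,"dz": 0,"yaw": 0},
    {"jaw": 1,"dx": 0.045,"dy": 0,"dz": 0,"yaw": 0}
  ],
  "squeeze": 20
}}

```text
clock: 0.6
tool_pos: [0.3721, -0.5489, 0.1997]
eef_rot: [0.993, 0.12, -0.006, -0.002]
contact_force: [-0.0, -0.6, -0.1]
opening: 0.568
```

{"op": "play_rows", "data": {
  "targets": [
    {"jaw": 1,"dx": 0.03,"dy": -0.03,"dz": 0,"yaw": -0.12},
    {"jaw": 1,"dx": 0.03,"dy": -0.03,"dz": 0,"yaw": -0.12},
    {"jaw": 1,"dx": 0.03,"dy": -0.03,"dz": 0,"yaw": -0.12},
    {"jaw": 1,"dx": 0.03,"dy": -0.03,"dz": 0,"yaw": -0.12},
    {"jaw": 1,"dx": 0.03,"dy": -0.03,"dz": 0,"yaw": -0.12}
  ]
}}

```text
clock: 1.1
tool_pos: [0.4423, -0.342, 0.1962]
eef_rot: [0.907, 0.421, -0.003, -0.003]
contact_force: [2.1, -0.3, -0.1]
opening: 0.115
```

{"op": "play_rows", "data": {
  "targets": [
    {"jaw": 1,"dx": 0.03,"dy": 0,"dz": 0,"yaw": -0.12},
    {"jaw": 1,"dx": 0.03,"dy": 0,"dz": 0,"yaw": -0.12},
    {"jaw": 1,"dx": 0.03,"dy": 0,"dz": 0,"yaw": -0.12},
    {"jaw": 1,"dx": 0.03,"dy": 0,"dz": 0,"yaw": -0.12},
    {"jaw": 1,"dx": 0.03,"dy": 0,"dz": 0,"yaw": -0.12}
  ]
}}

```text
clock: 1.6
tool_pos: [0.5059, -0.2, 0.195]
eef_rot: [0.733, 0.681, -0.003, -0.006]
contact_force: [0.3, -1.3, -0.3]
opening: 0.006
```

```bash
cat >> h.py <<'E'
YB=-0.074; B0=np.array([0.5696,0.0052])
Rb=np.array([[np.cos(YB),-np.sin(YB)],[np.sin(YB),np.cos(YB)]])
def go(st,xb,yb,z):
    w=np.r_[B0+Rb@[xb,yb],z]; Rt=R.from_quat(st["eef_rot"])
    x=Rt.as_matrix()[:,0]; h=np.arctan2(x[1],x[0]); hd=YB+np.pi/2
    print("pos",st["tool_pos"].round(4),"board xy",(Rb.T@(st["tool_pos"][:2]-B0)).round(4),"target",w.round(4),"d tool",Rt.inv().apply(w-st["tool_pos"]).round(4),"yaw",round(h-hd,3),"tilt",Rt.as_matrix()[:,2].round(3),"t",st["clock"],"F",st["contact_force"].round(1),"op",st["opening"])
E
python3 -c "
from h import *
from plant import r
go(r.get_state(),0.023,0.095,0.15)"
```

```text
pos [ 0.5059 -0.2     0.195 ] board xy [-0.0484 -0.2093] target [0.5996 0.0982 0.15  ] d tool [0.3041 0.0721 0.0456] yaw 0.0 tilt [-0.012  0.006 -1.   ] t 1.6 F [ 0.3 -1.3 -0.3] op 0.006067923217318477
```

{"op": "play_rows", "data": {
  "targets": [
    {"jaw": 1,"dx": 0.045,"dy": 0.012,"dz": 0.005,"yaw": 0},
    {"jaw": 1,"dx": 0.045,"dy": 0.012,"dz": 0.005,"yaw": 0},
    {"jaw": 1,"dx": 0.045,"dy": 0.012,"dz": 0.005,"yaw": 0},
    {"jaw": 1,"dx": 0.045,"dy": 0.012,"dz": 0.005,"yaw": 0},
    {"jaw": 1,"dx": 0.045,"dy": 0.012,"dz": 0.005,"yaw": 0}
  ]
}}

```text
clock: 2.1
tool_pos: [0.5821, 0.0234, 0.1677]
eef_rot: [0.734, 0.679, -0.005, -0.006]
contact_force: [-0.4, -0.0, 0.5]
opening: 0.005
```

{"op": "play_rows", "data": {
  "targets": [
    {"jaw": 1,"dx": 0.04,"dy": 0.01,"dz": 0.005,"yaw": 0},
    {"jaw": 1,"dx": 0.03,"dy": 0,"dz": 0.005,"yaw": 0},
    {"jaw": 1,"dx": 0.0,"dy": 0,"dz": 0.005,"yaw": 0},
    {"jaw": 1,"dx": 0,"dy": 0,"dz": 0.0,"yaw": 0},
    {"jaw": 1,"dx": 0,"dy": 0,"dz": 0,"yaw": 0}
  ]
}}

```text
clock: 2.6
tool_pos: [0.5968, 0.1049, 0.1499]
eef_rot: [0.73, 0.683, -0.004, -0.009]
contact_force: [0.4, 0.7, -1.3]
opening: 0.008
```

```bash
python3 -c "
from h import *
from plant import r
go(r.get_state(),0.023,0.085,0.044)
s=r.snapshot('top');cv2.imwrite('pics/t1.png',s['frame'][...,::-1])
s=r.snapshot('side');cv2.imwrite('pics/s1.png',s['frame'][...,::-1])"
```

```text
pos [0.5968 0.1049 0.1499] board xy [0.0198 0.1015] target [0.5988 0.0883 0.044 ] d tool [-0.0172  0.0051  0.1057] yaw 0.007 tilt [-0.018  0.008 -1.   ] t 2.6 F [ 0.4  0.7 -1.3] op 0.007807583557709886
```

View pics/s1.png

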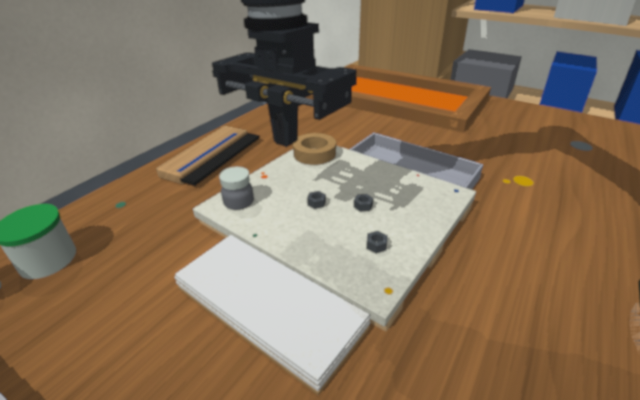

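```bash
python3 -c "
from h import *
for n in ('side','top'):
    s=dict(np.load(n+'0.npz'))
    for w in ([.597,.105,.15],[.599,.088,.044]):
        p=R.from_quat(s['orientation']).inv().apply(np.array(w)-s['position']);p=p*[1,-1,-1]
        print(n,cv2.projectPoints(p.reshape(1,3),np.zeros(3),np.zeros(3),s['mtx'],s['dist_coeffs'])[0].ravel())"
```

```text
side [286.59716837 164.66472477]
side [296.04649155 215.76279605]
top [269.36851642 204.86477252]
top [282.16755476 210.51834935]
```

View pics/t1.png

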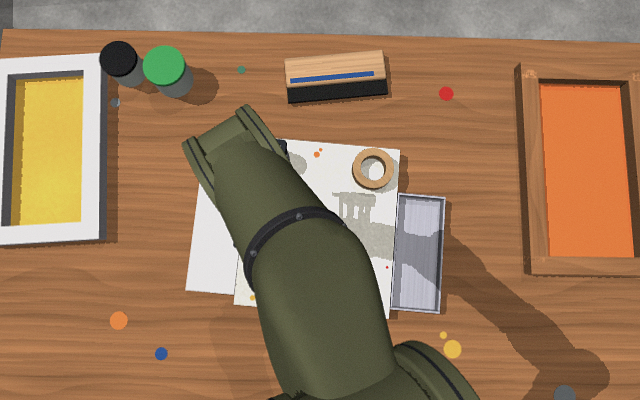

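The fingertip appears at about (285,143) in the side view, but the reported pose projects to (286,165). I'll resolve that before descending.

```bash
python3 -c "
from h import *
from plant import r
print(r.get_state()['tool_pos'],r.get_state()['opening'])
s=r.snapshot('side');np.savez('s1.npz',**{k:np.array(v) for k,v in s.items()});C=cloud(s)
print(s['position'],s['orientation'])
for v in range(100,160,4): print(v,C[v,284].round(3),s['frame'][v,284])
f=s['frame'][80:180,230:350,::-1];cv2.imwrite('pics/s1c.png',cv2.resize(f,None,fx=5,fy=5))
# sanity: board top from side
print(C[240,320],C[215,420],C[300,500])
"
```

```text
[0.59703459 0.10365229 0.15002312] 0.0068221001546747125
[0.30160233 0.46779388 0.41977865] [-0.1430637   0.44253657  0.84934652 -0.249609  ]
100 [0.569 0.136 0.263] [82 69 40]
104 [0.57  0.135 0.257] [29 30 31]
108 [0.586 0.115 0.242] [27 30 31]
112 [0.587 0.114 0.236] [28 31 32]
116 [0.586 0.116 0.231] [29 32 33]
120 [0.587 0.115 0.225] [32 34 36]
124 [0.588 0.116 0.22 ] [36 39 41]
128 [0.589 0.115 0.214] [34 35 38]
132 [0.59  0.115 0.207] [35 37 39]
136 [0.59  0.115 0.201] [35 37 39]
140 [0.589 0.116 0.196] [35 36 38]
144 [0.592 0.113 0.188] [46 42 39]
148 [ 0.814 -0.156  0.001] [139  97  59]
152 [ 0.802 -0.14   0.001] [142 107  73]
156 [ 0.747 -0.073  0.038] [205 205 189]
[0.53797491 0.1102615  0.03670522] [ 0.42959059 -0.02907846  0.03737256] [0.27645476 0.04992059 0.00090177]
```

View pics/s1c.png

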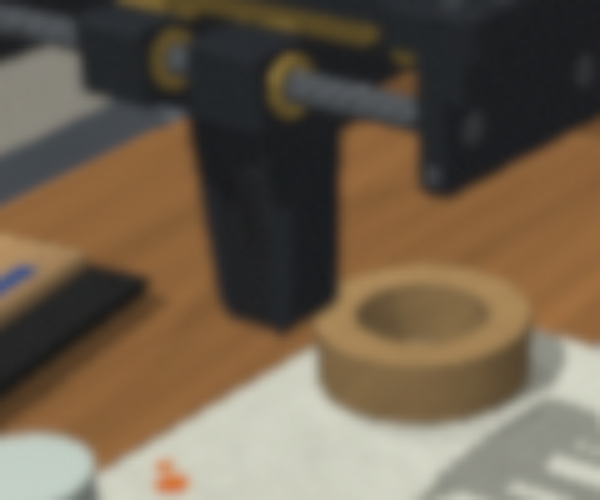

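By depth, the fingertip is at z≈0.188 while the reported TCP z is 0.150. The xy agree. I'll descend in stages and check with the camera rather than trust either value.

{"op": "play_rows", "data": {
  "targets": [
    {"jaw": 1,"dx": -0.008,"dy": 0.004,"dz": 0.02,"yaw": 0.007},
    {"jaw": 1,"dx": -0.006,"dy": 0,"dz": 0.02,"yaw": 0},
    {"jaw": 1,"dx": 0,"dy": 0,"dz": 0.02,"yaw": 0},
    {"jaw": 1,"dx": 0,"dy": 0,"dz": 0,"yaw": 0},
    {"jaw": 1,"dx": 0,"dy": 0,"dz": 0,"yaw": 0}
  ]
}}

```text
clock: 3.25
tool_pos: [0.6018, 0.0826, 0.0912]
eef_rot: [0.737, 0.676, -0.003, -0.006]
contact_force: [0.0, 0.1, -0.5]
opening: -0.001
```

```bash
cat >> h.py <<'E'
def tip(r,name):
    s=r.snapshot('side');C=cloud(s);cv2.imwrite(f'pics/{name}.png',s['frame'][...,::-1])
    t=r.get_state()['tool_pos']; m=(np.abs(C[...,0]-t[0])<.03)&(np.abs(C[...,1]-t[1])<.03)&(s['frame'].max(2)<60)&(C[...,2]>.054)
    P=C[m]; 
    if len(P)==0: print("none");return
    zmin=np.percentile(P[:,2],1); q=P[P[:,2]<zmin+.012]; print("tip z",zmin.round(4),"xy",np.median(q[:,:2],0).round(4),"n",m.sum(),"x span",np.percentile(P[:,0],[2,98]).round(3),"y",np.percentile(P[:,1],[2,98]).round(3))
E
python3 -c "
from h import *
from plant import r
tip(r,'s2'); go(r.get_state(),0.023,0.085,0.044)"
```

```text
tip z 0.1341 xy [0.596  0.0924] n 2178 x span [0.572 0.626] y [0.078 0.112]
pos [0.6017 0.0824 0.0912] board xy [0.0263 0.0794] target [0.5988 0.0883 0.044 ] d tool [ 0.0054 -0.0028  0.0472] yaw -0.012 tilt [-0.013  0.005 -1.   ] t 3.3 F [-0.1 -0.1  0.4] op 0.003068347486799269
```

View pics/s2.png

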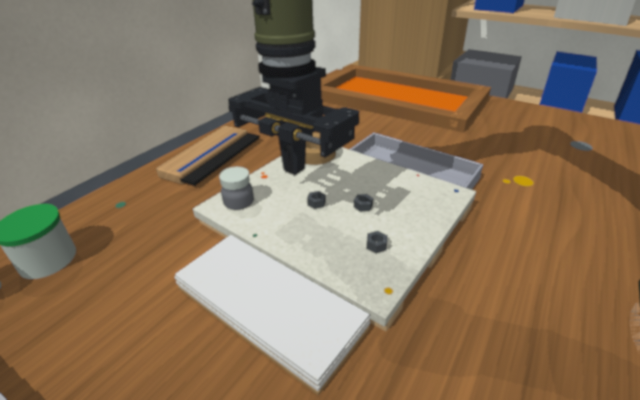

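{"op": "play_rows", "data": {
  "targets": [
    {"jaw": 1,"dx": 0.002,"dy": -0.002,"dz": 0.016,"yaw": -0.012},
    {"jaw": 1,"dx": 0.002,"dy": 0,"dz": 0.016,"yaw": 0},
    {"jaw": 1,"dx": 0,"dy": 0,"dz": 0.016,"yaw": 0},
    {"jaw": 1,"dx": 0,"dy": 0,"dz": 0,"yaw": 0},
    {"jaw": 1,"dx": 0,"dy": 0,"dz": 0,"yaw": 0}
  ]
}}

```text
clock: 3.8
tool_pos: [0.6046, 0.0875, 0.0488]
eef_rot: [0.733, 0.68, 0.002, -0.003]
contact_force: [-0.4, -0.1, -0.4]
opening: 0.01
```

```bash
python3 -c "
from h import *
from plant import r
s=dict(np.load('s1.npz'));C=cloud(s);print('bracket',[C[v,318].round(3) for v in (108,112,116)],'pot',C[175,236].round(3),C[172,240].round(3),'tape',C[160,296:340:8].round(3))
tip(r,'s3'); go(r.get_state(),0.023,0.085,0.006)"
```

```text
bracket [array([0.516, 0.143, 0.265]), array([0.514, 0.145, 0.262]), array([0.515, 0.144, 0.257])] pot [0.709 0.103 0.095] [0.71  0.093 0.095] tape [[ 0.713 -0.069  0.039]
 [ 0.69  -0.066  0.048]
 [ 0.675 -0.073  0.049]
 [ 0.662 -0.083  0.047]
 [ 0.652 -0.097  0.044]
 [ 0.645 -0.117  0.036]]
tip z 0.0925 xy [0.5971 0.0972] n 1830 x span [0.575 0.629] y [0.084 0.117]
pos [0.6046 0.0874 0.0488] board xy [0.0288 0.0846] target [0.5988 0.0883 0.006 ] d tool [ 0.0001 -0.0057  0.0428] yaw -0.002 tilt [-0.001  0.008 -1.   ] t 3.85 F [-0.7 -0.2 -0.4] op 0.006697216457302175
```

View pics/s3.png

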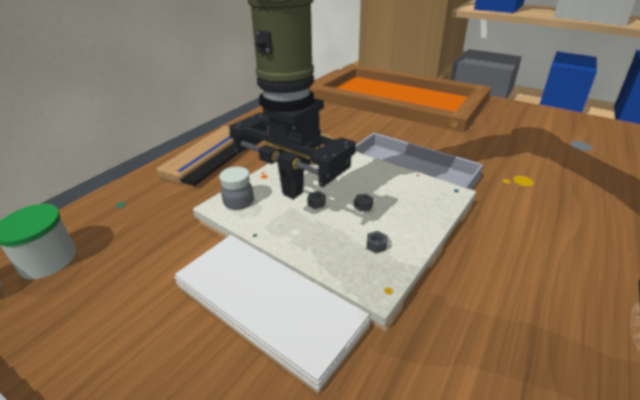

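{"op": "play_rows", "data": {
  "targets": [
    {"jaw": 1,"dx": 0,"dy": -0.002,"dz": 0.013,"yaw": 0},
    {"jaw": 1,"dx": 0,"dy": 0,"dz": 0.013,"yaw": 0},
    {"jaw": 1,"dx": 0,"dy": 0,"dz": 0.01,"yaw": 0},
    {"jaw": 1,"dx": 0,"dy": 0,"dz": 0,"yaw": 0},
    {"jaw": 1,"dx": 0,"dy": 0,"dz": 0,"yaw": 0}
  ]
}}

```text
clock: 4.35
tool_pos: [0.6036, 0.088, 0.0116]
eef_rot: [0.733, 0.68, 0.003, -0.002]
contact_force: [-0.5, 0.4, -0.3]
opening: 0.0
```

```bash
sed -i 's/C\[...,2\]>.054/C[...,2]>.039/' h.py; python3 -c "
from h import *
from plant import r
tip(r,'s4'); go(r.get_state(),0.023,0.085,0.006)
f=cv2.imread('pics/s4.png')[130:250,210:390];cv2.imwrite('pics/s4c.png',cv2.resize(f,None,fx=4,fy=4))"
```

```text
tip z 0.0549 xy [0.5951 0.0978] n 1559 x span [0.574 0.628] y [0.085 0.118]
pos [0.6035 0.088  0.0116] board xy [0.0276 0.085 ] target [0.5988 0.0883 0.006 ] d tool [-0.0001 -0.0047  0.0056] yaw -0.002 tilt [ 0.001  0.008 -1.   ] t 4.4 F [-1.1  0.1  1. ] op 0.007157055372922265
```

View pics/s4c.png

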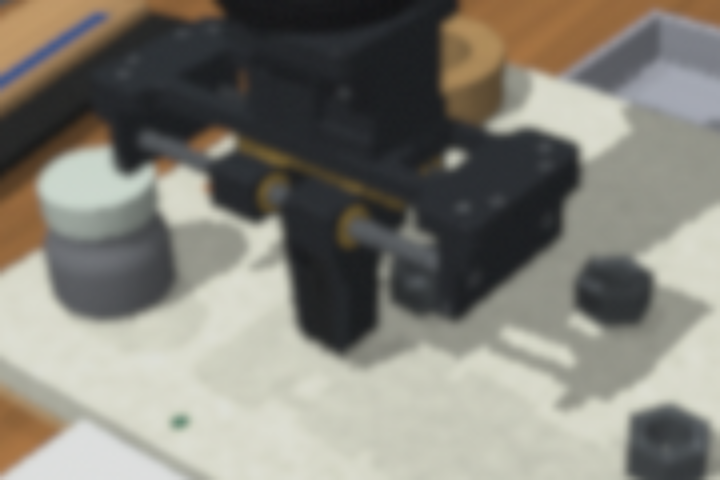

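{"op": "play_rows", "data": {
  "targets": [
    {"jaw": 1,"dx": 0,"dy": -0.003,"dz": 0.005,"yaw": 0},
    {"jaw": 1,"dx": 0,"dy": 0,"dz": 0.004,"yaw": 0},
    {"jaw": 1,"dx": 0,"dy": 0,"dz": 0,"yaw": 0},
    {"jaw": 1,"dx": -0.01,"dy": 0,"dz": 0,"yaw": 0},
    {"jaw": 1,"dx": -0.01,"dy": 0,"dz": 0,"yaw": 0}
  ]
}}

```text
clock: 4.9
tool_pos: [0.5994, 0.0694, 0.0025]
eef_rot: [0.733, 0.681, 0.005, -0.002]
contact_force: [-0.6, -1.1, -0.7]
opening: 0.007
```

{"op": "play_rows", "data": {
  "targets": [
    {"jaw": 1,"dx": -0.012,"dy": 0,"dz": 0,"yaw": 0},
    {"jaw": 1,"dx": -0.012,"dy": 0,"dz": 0,"yaw": 0},
    {"jaw": 1,"dx": -0.012,"dy": 0,"dz": 0,"yaw": 0},
    {"jaw": 1,"dx": -0.012,"dy": 0,"dz": 0,"yaw": 0},
    {"jaw": 1,"dx": -0.012,"dy": 0,"dz": 0,"yaw": 0}
  ]
}}

```text
clock: 5.4
tool_pos: [0.5949, 0.0029, 0.0024]
eef_rot: [0.733, 0.68, 0.005, -0.002]
contact_force: [0.0, 1.1, -0.1]
opening: 0.006
```

```bash
python3 -c "
from h import *
from plant import r
tip(r,'s5'); go(r.get_state(),0.023,-0.19,0.003)
f=cv2.imread('pics/s5.png')[130:250,210:390];cv2.imwrite('pics/s5c.png',cv2.resize(f,None,fx=4,fy=4))"
```

```text
tip z 0.0443 xy [0.5821 0.0107] n 1276 x span [0.565 0.618] y [-0.018  0.029]
pos [ 0.5947 -0.0007  0.0023] board xy [ 0.0255 -0.004 ] target [ 0.5785 -0.186   0.003 ] d tool [-0.186  -0.0015 -0.002 ] yaw -0.005 tilt [ 0.004  0.007 -1.   ] t 5.45 F [-0.8 -0.1  2.9] op 0.0050414485997176284
```

View pics/s5c.png

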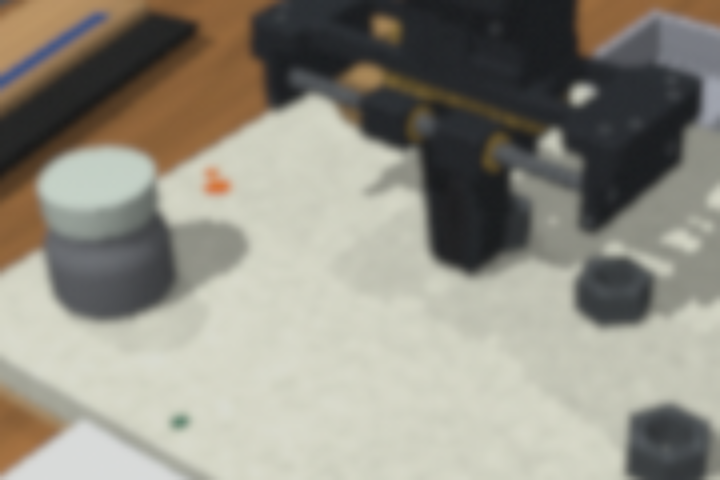

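{"op": "play_rows", "data": {
  "targets": [
    {"jaw": 1,"dx": -0.014,"dy": 0,"dz": 0,"yaw": 0},
    {"jaw": 1,"dx": -0.014,"dy": 0,"dz": 0,"yaw": 0},
    {"jaw": 1,"dx": -0.014,"dy": 0,"dz": 0,"yaw": 0},
    {"jaw": 1,"dx": -0.014,"dy": 0,"dz": 0,"yaw": 0},
    {"jaw": 1,"dx": -0.014,"dy": 0,"dz": 0,"yaw": 0}
  ]
}}

```text
clock: 5.95
tool_pos: [0.59, -0.0711, 0.0023]
eef_rot: [0.733, 0.68, 0.006, -0.002]
contact_force: [0.5, 2.3, 2.4]
opening: 0.004
```

{"op": "play_rows", "data": {
  "targets": [
    {"jaw": 1,"dx": -0.012,"dy": 0,"dz": -0.001,"yaw": 0},
    {"jaw": 1,"dx": -0.012,"dy": 0,"dz": 0,"yaw": 0},
    {"jaw": 1,"dx": -0.012,"dy": 0,"dz": 0,"yaw": 0},
    {"jaw": 1,"dx": -0.012,"dy": 0,"dz": 0,"yaw": 0},
    {"jaw": 1,"dx": -0.01,"dy": 0,"dz": 0,"yaw": 0}
  ]
}}

```text
clock: 6.45
tool_pos: [0.5845, -0.1357, 0.0025]
eef_rot: [0.734, 0.679, 0.006, -0.002]
contact_force: [0.4, 1.7, 0.9]
opening: 0.004
```

```bash
python3 -c "
from h import *
from plant import r
tip(r,'s6'); go(r.get_state(),0.023,-0.19,0.003)
f=cv2.imread('pics/s6.png')[110:230,300:480];cv2.imwrite('pics/s6c.png',cv2.resize(f,None,fx=4,fy=4))"
```

```text
tip z 0.0442 xy [ 0.5748 -0.1269] n 1156 x span [0.555 0.609] y [-0.149 -0.109]
pos [ 0.584  -0.1386  0.0023] board xy [ 0.025  -0.1424] target [ 0.5785 -0.186   0.003 ] d tool [-0.0477 -0.0017 -0.0011] yaw -0.006 tilt [ 0.005  0.008 -1.   ] t 6.5 F [ 0.4 -2.   0.4] op 0.005372232847923114
```

View pics/s6c.png

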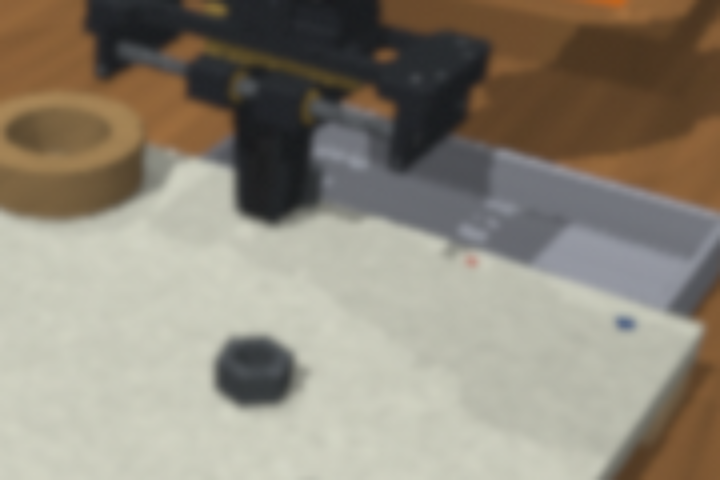

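{"op": "play_rows", "data": {
  "targets": [
    {"jaw": 1,"dx": -0.012,"dy": 0,"dz": 0,"yaw": 0},
    {"jaw": 1,"dx": -0.012,"dy": 0,"dz": 0,"yaw": 0},
    {"jaw": 1,"dx": -0.012,"dy": 0,"dz": 0,"yaw": 0},
    {"jaw": 1,"dx": -0.012,"dy": 0,"dz": 0,"yaw": 0},
    {"jaw": 1,"dx": -0.005,"dy": 0,"dz": 0,"yaw": 0}
  ]
}}

```text
clock: 7.0
tool_pos: [0.5788, -0.1963, 0.0015]
eef_rot: [0.735, 0.678, 0.004, -0.001]
contact_force: [-0.1, -0.5, 0.9]
opening: 0.002
```

{"op": "play_rows", "data": {
  "targets": [
    {"jaw": 1,"dx": 0,"dy": 0,"dz": -0.02,"yaw": 0},
    {"jaw": 1,"dx": 0,"dy": 0,"dz": -0.03,"yaw": 0},
    {"jaw": 1,"dx": 0,"dy": 0,"dz": -0.03,"yaw": 0},
    {"jaw": 1,"dx": 0,"dy": 0,"dz": -0.02,"yaw": 0},
    {"jaw": 1,"dx": 0,"dy": 0,"dz": 0,"yaw": 0}
  ]
}}

```text
clock: 7.5
tool_pos: [0.5755, -0.2018, 0.1026]
eef_rot: [0.736, 0.677, 0.001, -0.003]
contact_force: [0.9, 0.0, 0.9]
opening: 0.006
```

```bash
python3 -c "
from h import *
from plant import r
go(r.get_state(),-0.047,0.04,0.1)
for n in ('side','top'):
    s=r.snapshot(n); cv2.imwrite(f'pics/{n}7.png',s['frame'][...,::-1])
    for o in nuts(s): print(n,*o)"
```

```text
pos [ 0.5755 -0.2018  0.1026] board xy [ 0.0212 -0.206 ] target [0.5257 0.0486 0.1   ] d tool [ 0.2453 -0.0705  0.0041] yaw -0.01 tilt [-0.003  0.006 -1.   ] t 7.5 F [0.9 0.  0.9] op 0.0064939554930686745
side [365.6 144.1] [356 136  18  16 105] [ 0.637 -0.241  0.022]
side [387.2 156.8] [381 153  13   9  90] [ 0.571 -0.212  0.021]
side [474.7 179.1] [469 170  12  18  45] [ 0.383 -0.221  0.02 ]
side [240.9 198.6] [223 184  31  25 420] [0.693 0.113 0.056]
side [363.3 202.7] [354 195  19  16 245] [0.519 0.007 0.05 ]
side [ 60.2 239.1] [ 29 217  44  43 562] [0.881 0.337 0.045]
side [376.7 242. ] [367 232  20  21 329] [0.458 0.082 0.05 ]
top [177.7  84.1] [154  64  38  32 440] [0.885 0.335 0.04 ]
top [582.8  81.3] [539  79  89   7 334] [ 0.929 -0.629  0.022]
top [279.7 164.6] [265 150  25  22 142] [0.695 0.092 0.065]
top [373.  157.8] [363 156  18   6  50] [ 0.722 -0.115  0.05 ]
top [405.1 196.1] [397 193  20   8  43] [ 0.64  -0.188  0.029]
top [410.9 225.7] [408 220   7  13  41] [ 0.572 -0.204  0.02 ]
top [321.4 245.9] [315 239  14  15 103] [0.522 0.    0.051]
top [284.8 273.8] [278 267  15  15 111] [0.46  0.078 0.051]
top [436.9 290.3] [433 269   9  42  88] [ 0.429 -0.261  0.019]
```

View pics/side7.png

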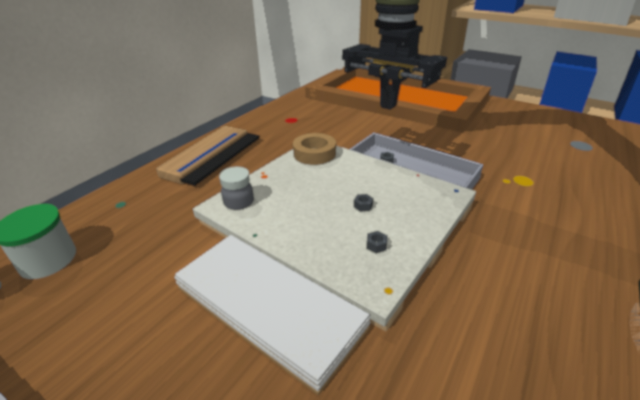

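View pics/top7.png

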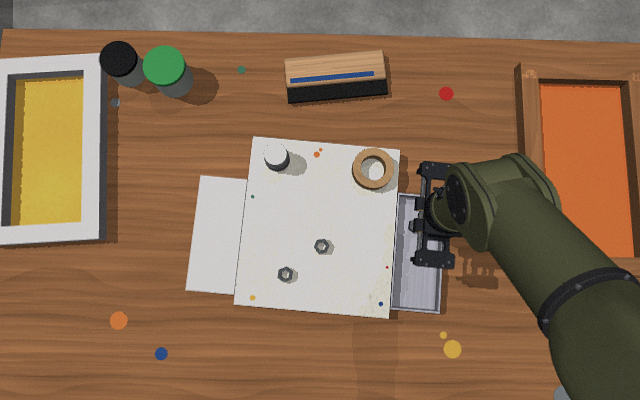

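Nut 1 lies flat in the tray at (387,157) side, z_top 0.021. The pot and tape are unmoved. Next is nut 2.

{"op": "play_rows", "data": {
  "targets": [
    {"jaw": 1,"dx": 0.045,"dy": -0.014,"dz": 0,"yaw": -0.01},
    {"jaw": 1,"dx": 0.045,"dy": -0.014,"dz": 0,"yaw": 0},
    {"jaw": 1,"dx": 0.045,"dy": -0.014,"dz": 0,"yaw": 0},
    {"jaw": 1,"dx": 0.045,"dy": -0.014,"dz": 0,"yaw": 0},
    {"jaw": 1,"dx": 0.04,"dy": -0.014,"dz": 0,"yaw": 0}
  ]
}}

```text
clock: 8.1
tool_pos: [0.5168, 0.0193, 0.093]
eef_rot: [0.738, 0.674, -0.006, -0.006]
contact_force: [1.1, 0.4, -0.2]
opening: 0.005
```

{"op": "play_rows", "data": {
  "targets": [
    {"jaw": 1,"dx": 0.02,"dy": 0,"dz": 0.01,"yaw": 0},
    {"jaw": 1,"dx": 0.005,"dy": 0,"dz": 0.02,"yaw": 0},
    {"jaw": 1,"dx": 0,"dy": 0,"dz": 0.02,"yaw": 0},
    {"jaw": 1,"dx": 0,"dy": 0,"dz": 0,"yaw": 0},
    {"jaw": 1,"dx": 0,"dy": 0,"dz": 0,"yaw": 0}
  ]
}}

```text
clock: 8.6
tool_pos: [0.5111, 0.0552, 0.0366]
eef_rot: [0.733, 0.681, -0.009, -0.011]
contact_force: [0.1, -0.1, 0.7]
opening: 0.006
```

```bash
python3 -c "
from h import *
from plant import r
tip(r,'s8');go(r.get_state(),-0.046,0.042,0.003)"
```

```text
tip z 0.0803 xy [0.5066 0.0651] n 2915 x span [0.481 0.536] y [0.05  0.084]
pos [0.5111 0.055  0.0368] board xy [-0.0621  0.0453] target [0.5268 0.0505 0.003 ] d tool [-0.0034  0.017   0.0333] yaw 0.0 tilt [-0.029  0.005 -1.   ] t 8.65 F [ 0.6  0.2 -0.4] op 0.004126876614484976
```

{"op": "play_rows", "data": {
  "targets": [
    {"jaw": 1,"dx": 0,"dy": 0.009,"dz": 0.006,"yaw": 0},
    {"jaw": 1,"dx": 0,"dy": 0.008,"dz": 0.01,"yaw": 0},
    {"jaw": 1,"dx": 0,"dy": 0,"dz": 0.011,"yaw": 0},
    {"jaw": 1,"dx": 0,"dy": 0,"dz": 0.004,"yaw": 0},
    {"jaw": 1,"dx": 0,"dy": 0,"dz": 0,"yaw": 0}
  ]
}}

```text
clock: 9.15
tool_pos: [0.5306, 0.0516, 0.0038]
eef_rot: [0.734, 0.679, -0.008, -0.01]
contact_force: [-0.9, -0.4, 0.6]
opening: 0.005
```

```bash
python3 -c "
from h import *
from plant import r
tip(r,'s9');go(r.get_state(),-0.046,0.042,0.003)
f=cv2.imread('pics/s9.png')[130:250,270:450];cv2.imwrite('pics/s9c.png',cv2.resize(f,None,fx=4,fy=4))"
```

```text
tip z 0.0484 xy [0.5273 0.0616] n 2497 x span [0.501 0.555] y [0.048 0.081]
pos [0.5305 0.0517 0.004 ] board xy [-0.0424  0.0434] target [0.5268 0.0505 0.003 ] d tool [-0.0015 -0.0036  0.0011] yaw -0.004 tilt [-0.025  0.005 -1.   ] t 9.2 F [ 0.7 -0.4  0.9] op 0.002773572089579858
```

View pics/s9c.png

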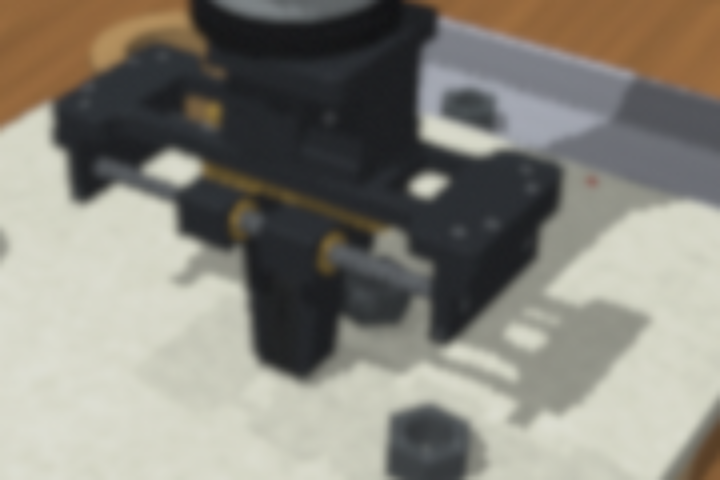

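{"op": "play_rows", "data": {
  "targets": [
    {"jaw": 1,"dx": 0,"dy": -0.004,"dz": 0.001,"yaw": 0},
    {"jaw": 1,"dx": -0.012,"dy": 0,"dz": 0,"yaw": 0},
    {"jaw": 1,"dx": -0.012,"dy": 0,"dz": 0,"yaw": 0},
    {"jaw": 1,"dx": -0.013,"dy": 0,"dz": 0,"yaw": 0},
    {"jaw": 1,"dx": -0.013,"dy": 0,"dz": 0,"yaw": 0}
  ]
}}

```text
clock: 9.7
tool_pos: [0.5218, 0.0001, 0.0038]
eef_rot: [0.733, 0.68, -0.007, -0.01]
contact_force: [-0.4, 0.2, -0.2]
opening: -0.001
```

{"op": "play_rows", "data": {
  "targets": [
    {"jaw": 1,"dx": -0.013,"dy": 0,"dz": 0,"yaw": 0},
    {"jaw": 1,"dx": -0.013,"dy": 0,"dz": 0,"yaw": 0},
    {"jaw": 1,"dx": -0.013,"dy": 0,"dz": 0,"yaw": 0},
    {"jaw": 1,"dx": -0.013,"dy": 0,"dz": 0,"yaw": 0},
    {"jaw": 1,"dx": -0.013,"dy": 0,"dz": 0,"yaw": 0}
  ]
}}

```text
clock: 10.2
tool_pos: [0.5163, -0.0727, 0.0038]
eef_rot: [0.734, 0.679, -0.007, -0.01]
contact_force: [-0.1, 0.6, 0.1]
opening: 0.006
```

```bash
python3 -c "
from h import *
from plant import r
tip(r,'s10');go(r.get_state(),-0.046,-0.195,0.003)
f=cv2.imread('pics/s10.png')[110:230,300:480];cv2.imwrite('pics/s10c.png',cv2.resize(f,None,fx=4,fy=4))"
```

```text
tip z 0.0467 xy [ 0.5113 -0.063 ] n 1870 x span [0.486 0.539] y [-0.077 -0.047]
pos [ 0.5156 -0.0765  0.0036] board xy [-0.0478 -0.0855] target [ 0.5093 -0.1859  0.003 ] d tool [-0.1095  0.0027  0.0006] yaw -0.008 tilt [-0.025  0.001 -1.   ] t 10.25 F [-0.4 -1.9  1.1] op 0.004622838188302777
```

View pics/s10c.png

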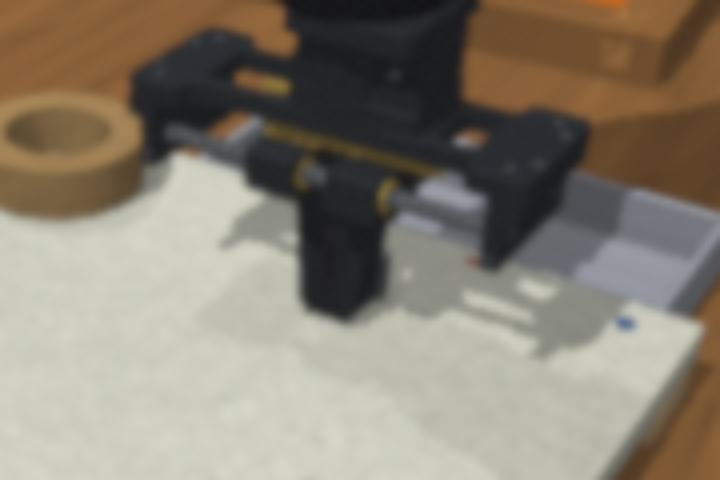

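{"op": "play_rows", "data": {
  "targets": [
    {"jaw": 1,"dx": -0.012,"dy": 0,"dz": 0,"yaw": 0},
    {"jaw": 1,"dx": -0.012,"dy": 0,"dz": 0,"yaw": 0},
    {"jaw": 1,"dx": -0.012,"dy": 0,"dz": 0,"yaw": 0},
    {"jaw": 1,"dx": -0.012,"dy": 0,"dz": 0,"yaw": 0},
    {"jaw": 1,"dx": -0.012,"dy": 0,"dz": 0,"yaw": 0}
  ]
}}

```text
clock: 10.75
tool_pos: [0.5111, -0.138, 0.0037]
eef_rot: [0.734, 0.679, -0.007, -0.01]
contact_force: [0.4, 0.7, -0.0]
opening: 0.006
```

{"op": "play_rows", "data": {
  "targets": [
    {"jaw": 1,"dx": -0.012,"dy": 0,"dz": 0,"yaw": 0},
    {"jaw": 1,"dx": -0.012,"dy": 0,"dz": 0,"yaw": 0},
    {"jaw": 1,"dx": -0.012,"dy": 0,"dz": 0,"yaw": 0},
    {"jaw": 1,"dx": -0.006,"dy": 0,"dz": 0,"yaw": 0},
    {"jaw": 1,"dx": 0,"dy": 0,"dz": 0,"yaw": 0}
  ]
}}

```text
clock: 11.25
tool_pos: [0.5064, -0.1872, 0.0033]
eef_rot: [0.736, 0.677, -0.008, -0.009]
contact_force: [0.4, 0.3, -0.9]
opening: 0.004
```

{"op": "play_rows", "data": {
  "targets": [
    {"jaw": 1,"dx": 0,"dy": 0,"dz": -0.02,"yaw": 0},
    {"jaw": 1,"dx": 0,"dy": 0,"dz": -0.03,"yaw": 0},
    {"jaw": 1,"dx": 0,"dy": 0,"dz": -0.03,"yaw": 0},
    {"jaw": 1,"dx": 0,"dy": 0,"dz": -0.02,"yaw": 0},
    {"jaw": 1,"dx": 0,"dy": 0,"dz": 0,"yaw": 0}
  ]
}}

```text
clock: 11.75
tool_pos: [0.5085, -0.1844, 0.1058]
eef_rot: [0.735, 0.678, -0.008, -0.011]
contact_force: [0.1, -0.1, 1.0]
opening: 0.006
```

```bash
python3 -c "
from h import *
from plant import r
go(r.get_state(),-0.115,0.115,0.1)
for n in ('side',):
    s=r.snapshot(n); cv2.imwrite(f'pics/{n}11.png',s['frame'][...,::-1])
    for o in nuts(s): print(n,*o)"
```

```text
pos [ 0.5085 -0.1844  0.1058] board xy [-0.0469 -0.1936] target [0.4634 0.1284 0.1   ] d tool [ 0.3083 -0.0696  0.0087] yaw -0.005 tilt [-0.027  0.005 -1.   ] t 11.75 F [ 0.1 -0.1  1. ] op 0.006015855451677107
side [365.5 144.1] [356 136  18  16 105] [ 0.637 -0.239  0.022]
side [433.3 153.2] [428 150  12   8  68] [ 0.484 -0.265  0.028]
side [387.3 156.8] [381 153  13   9  88] [ 0.57  -0.212  0.021]
side [416.5 165.9] [410 161  14  11 105] [ 0.501 -0.208  0.02 ]
side [475.  178.8] [469 170  12  18  43] [ 0.383 -0.225  0.02 ]
side [241.  198.7] [223 184  31  25 414] [0.694 0.113 0.056]
side [ 60.5 239. ] [ 32 217  41  42 551] [0.881 0.337 0.045]
side [376.6 242. ] [367 232  20  21 327] [0.458 0.082 0.05 ]
```

View pics/side11.png

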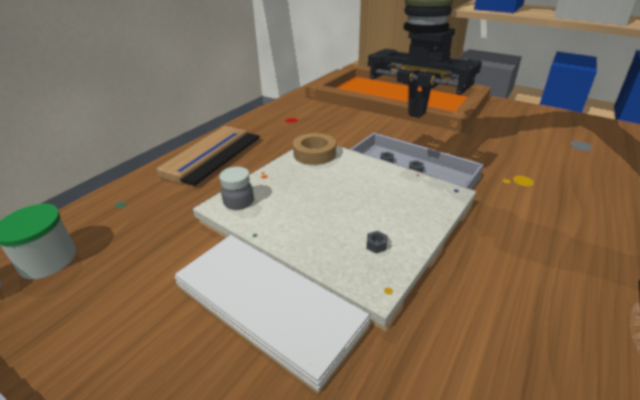

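Nuts 1 and 2 are both in the tray, at (387,157) and (416,166). Next is nut 3.

{"op": "play_rows", "data": {
  "targets": [
    {"jaw": 1,"dx": 0.045,"dy": -0.01,"dz": 0,"yaw": -0.005},
    {"jaw": 1,"dx": 0.045,"dy": -0.01,"dz": 0,"yaw": 0},
    {"jaw": 1,"dx": 0.045,"dy": -0.01,"dz": 0,"yaw": 0},
    {"jaw": 1,"dx": 0.045,"dy": -0.01,"dz": 0,"yaw": 0},
    {"jaw": 1,"dx": 0.045,"dy": -0.01,"dz": 0,"yaw": 0}
  ]
}}

```text
clock: 12.3
tool_pos: [0.4728, 0.0422, 0.1001]
eef_rot: [0.738, 0.674, -0.013, -0.013]
contact_force: [1.1, -0.2, -0.4]
opening: 0.006
```

{"op": "play_rows", "data": {
  "targets": [
    {"jaw": 1,"dx": 0.04,"dy": -0.005,"dz": 0,"yaw": 0},
    {"jaw": 1,"dx": 0.025,"dy": 0,"dz": 0,"yaw": 0},
    {"jaw": 1,"dx": 0.0,"dy": 0,"dz": 0.02,"yaw": 0},
    {"jaw": 1,"dx": 0,"dy": 0,"dz": 0.02,"yaw": 0},
    {"jaw": 1,"dx": 0,"dy": 0,"dz": 0,"yaw": 0}
  ]
}}

```text
clock: 12.8
tool_pos: [0.4657, 0.122, 0.0543]
eef_rot: [0.732, 0.681, -0.014, -0.017]
contact_force: [-0.1, 0.3, 0.8]
opening: 0.006
```

```bash
python3 -c "
from h import *
from plant import r
tip(r,'s12');go(r.get_state(),-0.114,0.115,0.003)"
```

```text
tip z 0.0945 xy [0.462  0.1313] n 3793 x span [0.437 0.491] y [0.111 0.151]
pos [0.4661 0.1219 0.0552] board xy [-0.1118  0.1087] target [0.4644 0.1283 0.003 ] d tool [0.0061 0.0001 0.0522] yaw 0.003 tilt [-0.043  0.006 -0.999] t 12.85 F [-0.   0.3  0.5] op 0.004074169357353279
```

{"op": "play_rows", "data": {
  "targets": [
    {"jaw": 1,"dx": 0.003,"dy": 0,"dz": 0.016,"yaw": 0},
    {"jaw": 1,"dx": 0.003,"dy": 0,"dz": 0.016,"yaw": 0},
    {"jaw": 1,"dx": 0,"dy": 0,"dz": 0.014,"yaw": 0},
    {"jaw": 1,"dx": 0,"dy": 0,"dz": 0.004,"yaw": 0},
    {"jaw": 1,"dx": 0,"dy": 0,"dz": 0,"yaw": 0}
  ]
}}

```text
clock: 13.35
tool_pos: [0.4652, 0.1267, 0.0051]
eef_rot: [0.733, 0.68, -0.014, -0.016]
contact_force: [-0.0, -0.6, -0.8]
opening: 0.007
```

```bash
python3 -c "
from h import *
from plant import r
tip(r,'s13');go(r.get_state(),-0.114,0.115,0.003)
f=cv2.imread('pics/s13.png')[170:290,280:460];cv2.imwrite('pics/s13c.png',cv2.resize(f,None,fx=4,fy=4))"
```

```text
tip z 0.0493 xy [0.4636 0.136 ] n 3794 x span [0.436 0.491] y [0.119 0.156]
pos [0.4654 0.1267 0.0054] board xy [-0.1129  0.1135] target [0.4644 0.1283 0.003 ] d tool [ 0.0015 -0.001   0.0024] yaw -0.001 tilt [-0.042  0.006 -0.999] t 13.4 F [-0.5  0.1 -0.2] op 0.008328306835712816
```

View pics/s13c.png

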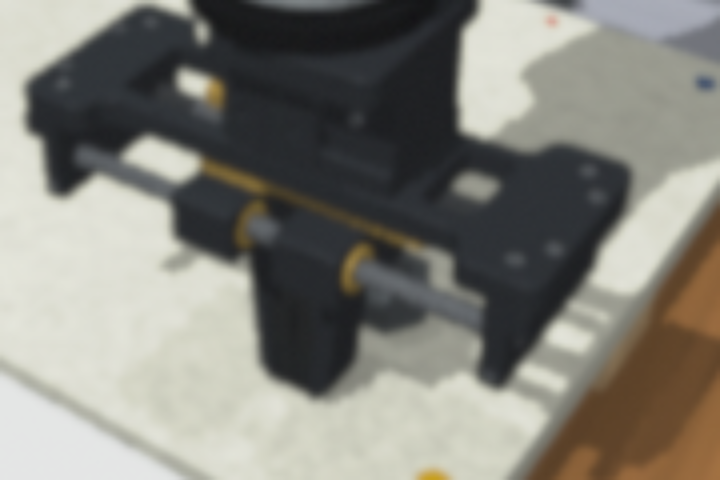

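{"op": "play_rows", "data": {
  "targets": [
    {"jaw": 1,"dx": -0.005,"dy": 0,"dz": 0.002,"yaw": 0},
    {"jaw": 1,"dx": -0.012,"dy": 0,"dz": 0,"yaw": 0},
    {"jaw": 1,"dx": -0.012,"dy": 0,"dz": 0,"yaw": 0},
    {"jaw": 1,"dx": -0.013,"dy": 0,"dz": 0,"yaw": 0},
    {"jaw": 1,"dx": -0.013,"dy": 0,"dz": 0,"yaw": 0}
  ]
}}

```text
clock: 13.9
tool_pos: [0.4625, 0.0685, 0.0052]
eef_rot: [0.733, 0.68, -0.011, -0.016]
contact_force: [1.0, -0.2, -0.5]
opening: 0.007
```

{"op": "play_rows", "data": {
  "targets": [
    {"jaw": 1,"dx": -0.013,"dy": 0,"dz": 0,"yaw": 0},
    {"jaw": 1,"dx": -0.013,"dy": 0,"dz": 0,"yaw": 0},
    {"jaw": 1,"dx": -0.013,"dy": 0,"dz": 0,"yaw": 0},
    {"jaw": 1,"dx": -0.013,"dy": 0,"dz": 0,"yaw": 0},
    {"jaw": 1,"dx": -0.013,"dy": 0,"dz": 0,"yaw": 0}
  ]
}}

```text
clock: 14.4
tool_pos: [0.4568, -0.0037, 0.005]
eef_rot: [0.734, 0.679, -0.012, -0.015]
contact_force: [0.7, 1.3, 0.9]
opening: 0.003
```

{"op": "play_rows", "data": {
  "targets": [
    {"jaw": 1,"dx": -0.013,"dy": 0,"dz": 0,"yaw": 0},
    {"jaw": 1,"dx": -0.013,"dy": 0,"dz": 0,"yaw": 0},
    {"jaw": 1,"dx": -0.013,"dy": 0,"dz": 0,"yaw": 0},
    {"jaw": 1,"dx": -0.013,"dy": 0,"dz": 0,"yaw": 0},
    {"jaw": 1,"dx": -0.013,"dy": 0,"dz": 0,"yaw": 0}
  ]
}}

```text
clock: 14.9
tool_pos: [0.4522, -0.0722, 0.0049]
eef_rot: [0.733, 0.68, -0.01, -0.016]
contact_force: [0.8, 0.8, 0.5]
opening: 0.005
```

```bash
python3 -c "
from h import *
from plant import r
tip(r,'s14');go(r.get_state(),-0.114,-0.195,0.003)
f=cv2.imread('pics/s14.png')[130:250,340:520];cv2.imwrite('pics/s14c.png',cv2.resize(f,None,fx=4,fy=4))"
```

```text
tip z 0.0465 xy [ 0.4468 -0.0629] n 2383 x span [0.422 0.476] y [-0.079 -0.046]
pos [ 0.4514 -0.0757  0.0048] board xy [-0.1119 -0.0894] target [ 0.4415 -0.1808  0.003 ] d tool [-0.1056 -0.0015  0.0015] yaw -0.005 tilt [-0.037  0.007 -0.999] t 14.95 F [ 0.1 -2.   0.2] op 0.006302706587857514
```

View pics/s14c.png

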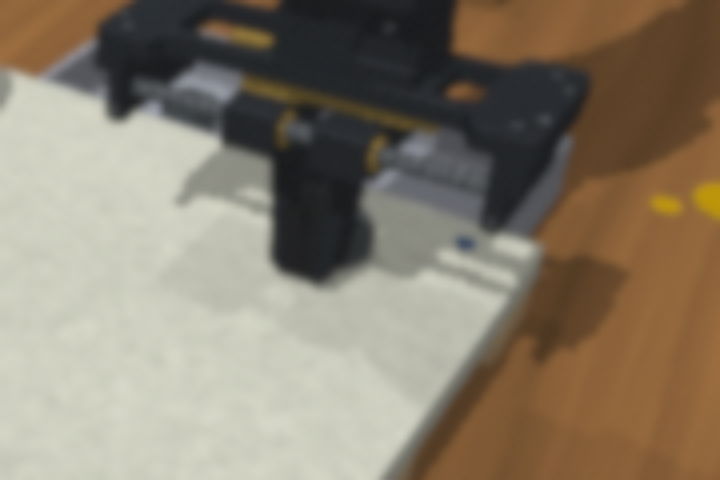

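{"op": "play_rows", "data": {
  "targets": [
    {"jaw": 1,"dx": -0.012,"dy": 0,"dz": 0,"yaw": 0},
    {"jaw": 1,"dx": -0.012,"dy": 0,"dz": 0,"yaw": 0},
    {"jaw": 1,"dx": -0.012,"dy": 0,"dz": 0,"yaw": 0},
    {"jaw": 1,"dx": -0.012,"dy": 0,"dz": 0,"yaw": 0},
    {"jaw": 1,"dx": -0.012,"dy": 0,"dz": 0,"yaw": 0}
  ]
}}

```text
clock: 15.45
tool_pos: [0.4473, -0.1351, 0.0047]
eef_rot: [0.733, 0.68, -0.009, -0.016]
contact_force: [-0.6, 1.1, 1.1]
opening: 0.01
```

{"op": "play_rows", "data": {
  "targets": [
    {"jaw": 1,"dx": -0.012,"dy": 0,"dz": 0,"yaw": 0},
    {"jaw": 1,"dx": -0.012,"dy": 0,"dz": 0,"yaw": 0},
    {"jaw": 1,"dx": -0.012,"dy": 0,"dz": 0,"yaw": 0},
    {"jaw": 1,"dx": -0.006,"dy": 0,"dz": 0,"yaw": 0},
    {"jaw": 1,"dx": 0,"dy": 0,"dz": 0,"yaw": 0}
  ]
}}

```text
clock: 15.95
tool_pos: [0.4426, -0.1811, 0.0042]
eef_rot: [0.734, 0.679, -0.009, -0.016]
contact_force: [-0.1, 0.5, -0.5]
opening: 0.008
```

{"op": "play_rows", "data": {
  "targets": [
    {"jaw": 1,"dx": 0,"dy": 0,"dz": -0.02,"yaw": 0},
    {"jaw": 1,"dx": 0,"dy": 0,"dz": -0.03,"yaw": 0},
    {"jaw": 1,"dx": 0,"dy": 0,"dz": -0.03,"yaw": 0},
    {"jaw": 1,"dx": 0,"dy": 0,"dz": -0.03,"yaw": 0},
    {"jaw": 1,"dx": 0,"dy": 0,"dz": 0,"yaw": 0}
  ]
}}

```text
clock: 16.45
tool_pos: [0.4461, -0.1783, 0.117]
eef_rot: [0.732, 0.681, -0.009, -0.018]
contact_force: [1.0, -0.0, 0.4]
opening: 0.006
```

{"op": "play_rows", "data": {
  "targets": [
    {"jaw": 1,"dx": -0.03,"dy": 0,"dz": -0.01,"yaw": 0},
    {"jaw": 1,"dx": -0.03,"dy": 0,"dz": -0.01,"yaw": 0},
    {"jaw": 1,"dx": -0.03,"dy": 0,"dz": 0,"yaw": 0},
    {"jaw": 1,"dx": -0.03,"dy": 0,"dz": 0,"yaw": 0},
    {"jaw": 1,"dx": 0,"dy": 0,"dz": 0,"yaw": 0}
  ]
}}

```text
clock: 16.95
tool_pos: [0.4387, -0.2982, 0.1342]
eef_rot: [0.728, 0.685, -0.009, -0.019]
contact_force: [-0.2, 0.4, -0.1]
opening: 0.002
```

```bash
python3 -c "
from h import *
from plant import r
go(r.get_state(),-0.115,0.115,0.1)
for n in ('side','top'):
    s=r.snapshot(n); cv2.imwrite(f'pics/{n}15.png',s['frame'][...,::-1])
    for o in nuts(s): print(n,*o,'tray xy',(Rb.T@(o[2][:2]-B0)-[-.0404,-.226]).round(3))
print('pot,tape side', cloud(s)[154,275], )"
```

```text
pos [ 0.4387 -0.2982  0.1342] board xy [-0.1081 -0.3122] target [0.4634 0.1284 0.1   ] d tool [ 4.268e-01 -2.000e-04  3.950e-02] yaw 0.012 tilt [-0.04   0.015 -0.999] t 16.95 F [-0.2  0.4 -0.1] op 0.0020995874513504895
side [449.   42.4] [445  39  11   8  56] [ 0.753 -1.253  0.055] tray xy [ 0.316 -1.015]
side [365.2 144.2] [355 136  19  16 110] [ 0.638 -0.239  0.022] tray xy [ 0.127 -0.012]
side [387.3 156.8] [381 153  13   9  89] [ 0.57  -0.212  0.021] tray xy [0.057 0.009]
side [416.6 165.9] [410 161  14  11 108] [ 0.501 -0.207  0.021] tray xy [-0.012  0.009]
side [444.8 175.1] [437 170  16  11 123] [ 0.439 -0.203  0.021] tray xy [-0.074  0.009]
side [474.7 179. ] [469 170  12  18  47] [ 0.383 -0.22   0.02 ] tray xy [-0.129 -0.012]
side [240.5 198.4] [223 184  31  25 450] [0.694 0.115 0.058] tray xy [0.156 0.345]
side [ 59.8 239.6] [ 29 216  44  46 611] [0.88  0.338 0.044] tray xy [0.325 0.581]
top [177.7  84. ] [154  63  38  33 450] [0.885 0.335 0.04 ] tray xy [0.331 0.578]
top [582.5  81.3] [539  79  88   7 332] [ 0.929 -0.627  0.022] tray xy [ 0.446 -0.378]
top [279.8 164.6] [265 150  25  22 144] [0.695 0.092 0.064] tray xy [0.159 0.322]
top [373.6 158. ] [363 156  19   7  54] [ 0.722 -0.116  0.05 ] tray xy [0.201 0.116]
top [366.4 186.1] [354 179  28  11  52] [ 0.653 -0.097  0.052] tray xy [0.131 0.13 ]
top [433.4 241.6] [397 193  49 118 382] [ 0.55  -0.264  0.022] tray xy [ 0.041 -0.044]
top [415.7 225.8] [409 219  15  15 122] [ 0.572 -0.216  0.02 ] tray xy [0.059 0.006]
top [414.5 256.1] [408 249  14  15 128] [ 0.504 -0.212  0.02 ] tray xy [-0.009  0.005]
top [412.3 284.2] [405 277  15  15 132] [ 0.442 -0.206  0.02 ] tray xy [-0.071  0.006]
pot,tape side [0.71446642 0.10293372 0.09413283]
```

View pics/side15.png

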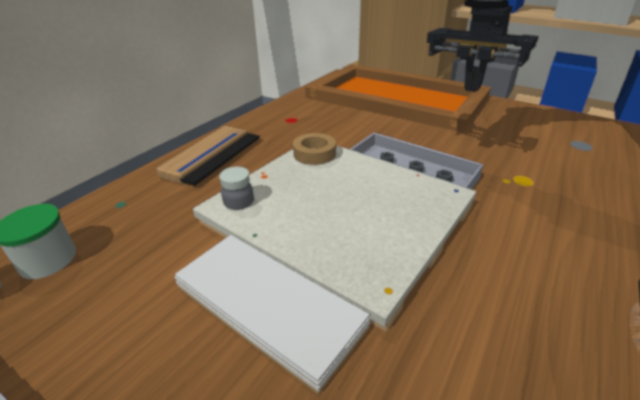

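View pics/top15.png

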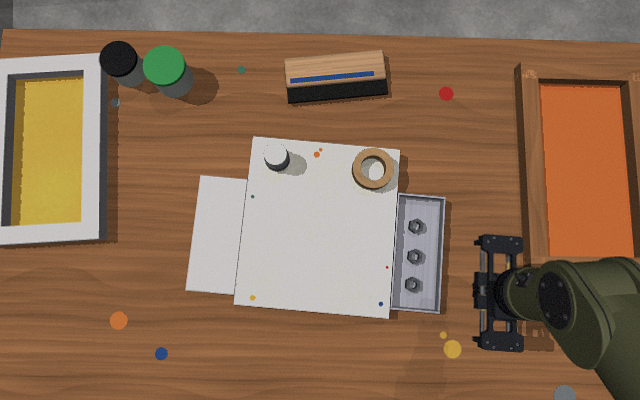

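All three nuts lie flat in the tray, at top-view pixels (416,226), (415,256) and (412,284). The board is clear, the pot and tape haven't moved, and the arm is free of everything.

```bash
python3 -c "
from plant import r
print(r.finish_job())"
```

```text
the job is handed in; nothing more can be done
None
```

I swept the three nuts one at a time along the board with closed fingers and over the -y edge into the tray, then handed the job in at about 17 s of the 58 s allowed. The hand-in gives no verdict, so this rests on my last camera checks.

- **Nuts:** both cameras show all three flat on the tray floor, tops at z ≈ 0.020–0.021 m. In the tray frame they sit at x ≈ +0.06, -0.01 and -0.07 m, all at y ≈ +0.01 m, well inside the walls.
- **Ink pot and tape roll:** both appear where they were at the start, to within about 1–2 mm.
- **Robot:** the gripper is clear of everything. The forces I read during the pushes stayed at about 3 N or less.

**Disagreement:** the reported TCP height was about 40 mm below the fingertips as the side camera's depth showed them. The side camera put the board top and pot lid at the right heights, so I set the pushing height from the camera and came down in stages. The fingertips ran at roughly 0.045 m. I did not find the cause of the offset.

The tool also tilted up to about 2.5° by the third push, with no visible effect.

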